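# Load a test coupon under the sprung clip of an inspection holder

### The arm

A 6-joint arm with a two-finger parallel gripper is mounted at the origin on the work surface. World frame = base frame: x ahead of the robot, y to its left, z up, the work surface at z = 0. Lengths are in mm, angles in rad, forces in N, time in s.
With the tool pointing down it reaches from about 400 to 925 mm from the base axis. Payload 12.5 kg.
Tool frame: the origin (TCP) lies at the centre of the arm's flange, where the gripper is bolted on; the fingertips stand 190 mm ahead of it and the grasp point (between the pads) lies 171 mm ahead of it; z points along the fingers, y is the direction in which the jaws open and shut (so a half turn about z gives the same grasp; the last joint's range is limited). The gripper opens to 95 mm and grips with 3 to 60 N. Pads are 20 mm wide; open, the fingers measure 119 mm over their backs; the gripper's body (75 mm by 180 mm) begins 59 mm behind the grasp point.
Start: joints at [1.111, 0.491, 1.559, -0, 1.092, -0.106], TCP at [216.517, 586.298, 404.761] pointing down, gripper open.
Joint ranges: [-3.1, 3.1], [-0.84, 2.19], [0.05, 2.79], [-1.13, 4.28], [0.06, 2.93], [-2.69, 2.69]. Speed limits (rad/s): [2.22, 2.22, 2.79, 3.14, 3.14, 3.14].

### API

Orientations are given as [roll, pitch, yaw] about the fixed x, y, z axes, in that order (R = Rz(yaw) Ry(pitch) Rx(roll)).
In Python, from cell import env gives the robot as it stands.
- The arm moves only by the shell command python3 -m pendant 'ROWS'. ROWS is JSON, a list of rows, each an object of numbers: "x", "y", "z": the shift along the tool's x, y, z in units of 150 mm (1.0 is 150 mm); "rx", "ry", "rz": the turn, a rotation vector about the tool's x, y, z in units of 45 degrees (1.0 is 45 degrees); "jaw": the opening, from 0 (shut) to 1 (fully open). In form: [{"x": .., "y": .., "z": .., "rx": .., "ry": .., "rz": .., "jaw": ..}, ...]. A call has 1 to 10 rows; each row is the pose to reach, as a shift and turn from the pose commanded when the call began, along the tool's axes at that moment; what a row does not reach only later rows make up. A row lasts 1/8 s, in which the tool goes at most 62.5 mm and 10.7 degrees, less where a joint would pass 70% of its speed; a pose out of reach is approached as far as the arm can. A call with a number of a shift or a turn outside -1 to 1 is refused whole. A call with a gripper value outside its range is refused whole. The fingers move at their own pace and stop on an object; the grip force is fixed at half the most. Time passes only in rows, so rows that repeat a pose let the fingers close. It gives the time, the measured TCP pose, the force and the opening at its end, in the units of the state.
- env.state(): the state, without advancing time (a new reading comes with each control period).
- env.read_camera(name): name is "scene" or "top" or "wrist"; returns a dict with "img" (384x512x3 uint8, red, green, blue), "fx", "fy", "cx", "cy" (pixels), "D" ([k1, k2, p1, p2, k3] as OpenCV has them; the pictures are not rectified), "rvec" (rotation vector, rad) and "tvec" (3), from world to camera coordinates, as OpenCV has them. Camera axes: x right, y down, z forward; pixel columns grow to the right and rows downward; lengths in mm; the calibration is good to about 2 mm. A picture is of the moment at which its call begins. There is no depth.
- env.job_done(): hands the job in, once; it reports no verdict.
The state is a dict: "t": time; "joints": joint angles; "qvel": joint speeds; "tau": joint torques, N m; "eef_pos": TCP position; "tcp_rot": TCP orientation; "ft_force": force on the tool from outside, world axes, zero at the start; "moment": the same for the moment, N m; "opening": opening from 0.0 (shut) to 1.0 (fully open).
Only numpy, scipy, OpenCV 4.12 (cv2) and the standard library are available. Lean on these libraries where they do the work, as an engineer would, in place of code of your own. Each camera call takes 0.05 s, during which the arm holds its last target.

### The job

Press the sloping thumb plate of the holder's sprung clip down with one fingertip and keep it down while the other fingertip pushes the flat brass coupon along its guides, under the raised jaw, until it is fully home against the end stop. Only then let the clip come up so that its jaw closes on the coupon, and move clear. Nothing is to be gripped or lifted: the coupon stays flat on its seat, and leave the other things on the desk where they are.

Things in the scene. Friction and masses are not known exactly. Their poses are not given: they have to be found in the camera images.
- holder: Low aluminium coupon holder fixed to the desk, 190 mm (x) by 130 mm (y). Origin on the desk; x is the direction in which the coupon is pushed, y points to the thumb-plate side. The seat block (y -70 to -6, x -95 to 90 mm) has its flat top, the seat, 14 mm above the desk. On the +y side (y -6 to 60) is only a 4 mm thick foot, leaving room for the thumb plate to go down.
- end_stop (a point): Middle of the foot of the end stop's face, on the seat, at holder x = 80, y = -37, z = 14 mm; the stop stands 8 mm high. Axes as the holder's. Two 5 mm high rails on the seat (holder x -65 to 80 mm, inner faces at y = -10.5 and -63.5 mm) guide the coupon with 1.5 mm play each side; the entrance side (-x) is open.
- coupon: Flat brass test coupon, 80 (x) by 50 (y) by 10 mm thick, about 0.33 kg, loose on the seat between the rails. Origin at the centre of its underside, axes as the holder's. It starts with its centre at holder x = -17 to -1, y = -37 mm, just short of the jaw; home, its centre is at holder x = 40 mm. It is pushed on its -x end face.
- clip (a joint): Angle (rad) of the sprung steel clip, a rocker hinged along holder x at y = 0, 18 mm above the desk. 0 = shut; grows to 0.60 as the thumb plate is pressed down and the jaw rises. Sprung shut: 0.07 N m at 0 plus 0.2 N m per rad (5 N at 30 mm holds it at 0.42). The jaw clears the coupon above 0.21 and rests on it at 0.20.
- thumb_plate (a point): Centre of the top of the thumb plate, a flat steel plate (holder x -92 to 38 mm) reaching from 6 to 55 mm from the hinge on the +y side, 3 mm thick, its top in the plane of the hinge axis. Shut, it slopes up outwards by 0.42 rad, outer edge 40 mm above the desk; at 0.42 it is level, top 4 mm above the seat, below the coupon's top. A fingertip may slide along it.
- jaw_lip (a point): Middle of the lower edge of the clip's jaw, a 30 mm long (holder x 45 to 75 mm), 4 mm thick downward lip at holder y = -30 mm on an arm from the hinge; its top is 35 mm above the desk when shut. Shut, the lip's edge is 4.5 mm above the seat and blocks the coupon; at 0.42 it is about 16 mm above the seat.
- fitting: Bystander: upright brass pipe fitting, 40 mm across, 48 mm high, beside the holder on its -y side. Origin at the centre of its foot.
- doorstop: Bystander: brass doorstop casting, 30 x 60 mm foot with a round knob, 46 mm high, beyond the holder's stop. Origin at the centre of its underside.
- gauge_set: Bystander: folded steel radius gauge set, 90 x 22 x 16 mm, beside the holder on its +y side. Origin at the centre of its underside.
- cup: Bystander: white ceramic cup, 76 mm across, 82 mm high, with a handle. Origin at the centre of its foot. Also on the desk, not listed by pose: a heavy fixed grey steel cash-style box with a cam lock, 174 x 244 mm and 108 mm high with its handle, well to the robot's right (y below -0.26, x 0.6 to 0.85), and low office things along the back and sides.
- magnifier: Bystander: chrome hand magnifier lying flat, 78 mm lens ring, 10 mm thick, black handle reaching 140 mm to its -x. Origin under the lens centre.
Things that resemble listed ones, but are neither listed nor needed, are in the scene too. What is shaped like the holder but pink or turquoise is not meant. There is more than one size of the coupon; the one meant has the size given above.

How it is judged:
By the outcome, as a careful person would: the job done as asked, in the order asked, and still so for the second after the job is handed in, with the robot touching nothing.
It also fails if it takes over 38 s, if anything falls off the work surface, if the arm or the gripper's body presses on something with over 40 N, if the wrist force passes 120 N, or if a joint passes its speed limit or range.

## Working session

There is one attempt and no reset: what is moved stays moved. The work goes in short steps, Python scripts to look and compute and a shell command to move; the robot and the scene stay as the last step left them, time stands still between calls to the robot, and variables do not carry over. Pictures are saved under pics/ and viewed, and the job is handed in when it is done.

```bash
mkdir -p pics; ls
cat > h.py <<'E'
import numpy as np, cv2
from cell import env
def grab(n,f):
    c=env.read_camera(n); cv2.imwrite(f'pics/{f}.png',c['img'][:,:,::-1]); np.save(f'pics/{f}.npy',c,allow_pickle=True); return c
def load(f): return np.load(f'pics/{f}.npy',allow_pickle=True).item()
def K(c): return np.array([[c['fx'],0,c['cx']],[0,c['fy'],c['cy']],[0,0,1.]])
def ray(c,u,v,z):
    p=cv2.undistortPoints(np.array([[[u,v]]],float),K(c),np.array(c['D'],float)).ravel()
    R,_=cv2.Rodrigues(np.array(c['rvec'],float)); t=np.array(c['tvec'],float).ravel()
    o=-R.T@t; d=R.T@np.array([p[0],p[1],1]); return o+d*(z-o[2])/d[2]
def proj(c,P):
    return cv2.projectPoints(np.array(P,float).reshape(-1,3),np.array(c['rvec'],float),np.array(c['tvec'],float),K(c),np.array(c['D'],float))[0].reshape(-1,2)
def crop(f,x0,y0,x1,y1,s,out):
    i=cv2.imread(f'pics/{f}.png')[y0:y1,x0:x1]; cv2.imwrite(f'pics/{out}.png',cv2.resize(i,None,fx=s,fy=s,interpolation=cv2.INTER_CUBIC))
E
python3 - <<'E'
from h import *
print(env.state())
for n in('scene','top','wrist'): grab(n,n+'0')
E
```

```text
pics
{'t': 0.0, 'joints': array([ 1.11140221e+00,  4.91590500e-01,  1.55943505e+00, -1.15865978e-05,
        1.09172472e+00, -1.05583872e-01]), 'qvel': array([-0.00013461,  0.00250972, -0.00238376,  0.0012168 ,  0.00084888,
        0.00171678]), 'tau': array([-4.96895564e-05, -6.12626195e+01, -2.58172452e+01,  6.92529115e-02,
        4.83063085e-02, -8.31414400e-05]), 'eef_pos': array([216.50578385, 586.27628953, 404.14736511]), 'tcp_rot': array([-3.14044040e+00, -1.11779554e-04,  2.78778769e+00]), 'ft_force': array([-0.16709876,  0.43688356,  0.6502654 ]), 'moment': array([-0.00361607, -0.00059428,  0.00224576]), 'opening': 0.9992043628905823}
```

View pics/scene0.png

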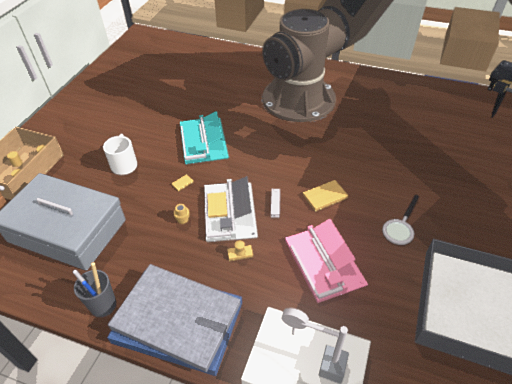

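View pics/top0.png

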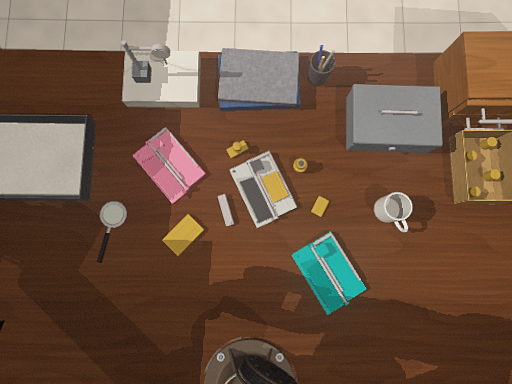

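View pics/wrist0.png

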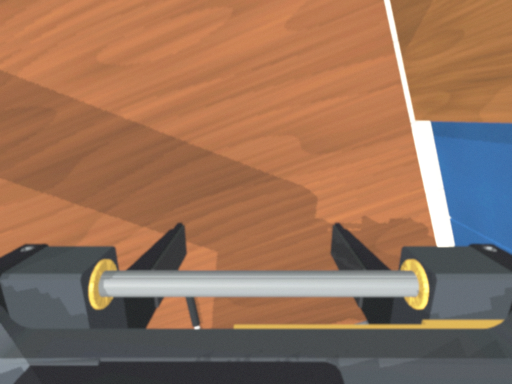

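The aluminium holder is at about (263,188) in the top view. The pink (168,165) and turquoise (328,272) ones are decoys.

Run:
```python
from h import *
crop('top0',215,130,315,240,7,'top0c'); crop('scene0',180,160,300,270,6.5,'scene0c')
i=cv2.imread('pics/top0c.png'); i=i[:600] if 0 else cv2.resize(i,None,fx=.77,fy=.77); cv2.imwrite('pics/top0c.png',i); print(i.shape)
i=cv2.imread('pics/scene0c.png'); i=cv2.resize(i,None,fx=.83,fy=.83);cv2.imwrite('pics/scene0c.png',i);print(i.shape)
```

```text
(593, 539, 3)
(593, 647, 3)
```

View pics/top0c.png

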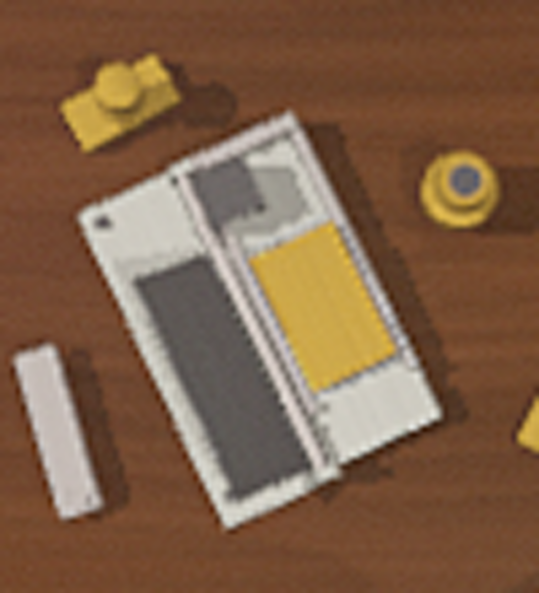

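View pics/scene0c.png

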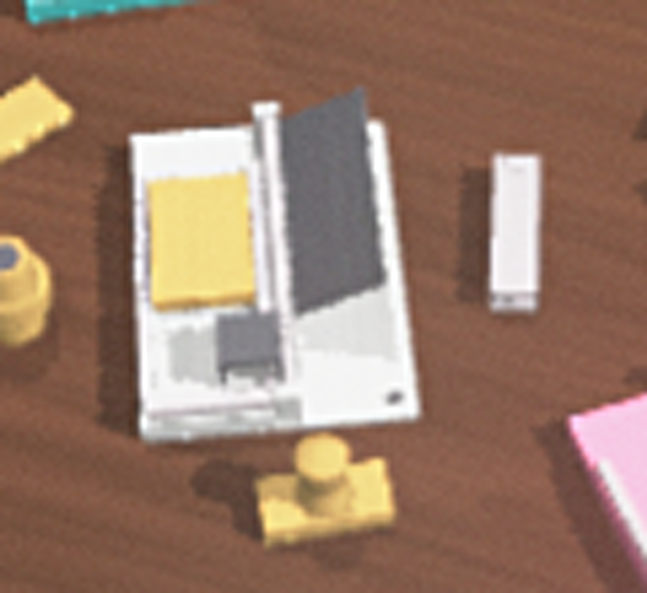

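```bash
cat > fit.py <<'E'
from h import *
from scipy.optimize import least_squares
T=load('top0');S=load('scene0')
g=lambda p,o,s:(np.array(p)+.5)/s-.5+np.array(o)
obs=[]
for P,t in [((95,60,4),(80,213)),((-95,60,4),(228,528)),((-95,-70,14),(441,415)),(('c',40,25,24),(248,257)),(('c',40,-25,24),(332,222)),(('c',-40,-25,24),(398,352)),(('c',-40,25,24),(316,390))]: obs.append((T,P,g(t,(215,130),5.39)))
for P,t in [((95,60,4),(418,415)),((-95,60,4),(384,122)),((-95,-70,14),(130,137)),(('c',-40,-25,24),(148,182)),(('c',-40,25,24),(247,173)),(('c',40,25,24),(256,300)),(('c',40,-25,24),(152,300))]: obs.append((S,P,g(t,(180,160),5.395)))
def W(p,P):
    if P[0]=='c': P=(p[3]+P[1],-37+p[4]+P[2],P[3])
    c,s=np.cos(p[2]),np.sin(p[2]); return np.array([p[0]+c*P[0]-s*P[1],p[1]+s*P[0]+c*P[1],P[2]])
def r(p): return np.concatenate([proj(c,W(p,P))[0]-t for c,P,t in obs])
if __name__=='__main__':
    a=ray(T,263,188,14);print(a)
    s=least_squares(r,[a[0],a[1],.4,-10,0],loss='soft_l1',x_scale=[10,10,.1,10,1])
    print(s.x); print(s.fun.reshape(-1,2).round(2))
E
python3 fit.py
```

```text
[537.75450676 -36.67705211  14.        ]
[ 5.37528916e+02 -2.96376168e+01  4.54475288e-01 -1.22535688e+01
 -7.34723878e-02]
[[-1.18 -0.35]
 [-0.72 -0.78]
 [ 0.39  0.38]
 [-0.37 -0.09]
 [-0.47 -0.91]
 [-0.38 -0.48]
 [-0.79 -0.05]
 [-0.02 -0.28]
 [-0.88 -0.03]
 [-0.04 -1.31]
 [-0.39 -0.95]
 [-0.4  -0.86]
 [-0.26 -1.75]
 [-0.17 -0.03]]
```

```bash
cat > go.py <<'E'
import sys
from h import *
from scipy.spatial.transform import Rotation as Rn
H=[float(v) for v in open('pose.txt').read().split()]
def delta(hx,hy,tipz,yawoff,scale=1):
    c,s=np.cos(H[2]),np.sin(H[2]); P=np.array([H[0]+c*hx-s*hy,H[1]+s*hx+c*hy,tipz+190])
    st=env.state(); R=Rn.from_euler('xyz',st['tcp_rot']); Rt=Rn.from_euler('xyz',[np.pi,0,H[2]+yawoff])
    d=R.inv().apply(P-st['eef_pos'])/150; rv=(R.inv()*Rt).as_rotvec()/(np.pi/4)
    e=st['eef_pos']-np.array([H[0],H[1],190]); print('holder pos',np.round([c*e[0]+s*e[1],-s*e[0]+c*e[1],e[2]],1),'yaw-h',round(st['tcp_rot'][2]-H[2],4),'t',st['t'],'F',st['ft_force'].round(1),'op',st['opening'],'j',st['joints'].round(2))
    print('shift',d.round(3),'turn',rv.round(3))
a=[float(v) for v in sys.argv[1:]]
delta(*a)
E
echo "537.53 -29.64 0.4545" > pose.txt
python3 go.py -72 -3.5 150 3.14159; python3 go.py -72 -3.5 150 0
python3 - <<'E'
from h import *
c=load('wrist0');R,_=cv2.Rodrigues(c['rvec']);o=-R.T@np.array(c['tvec']).ravel();s=env.state()
from scipy.spatial.transform import Rotation as Rn
Q=Rn.from_euler('xyz',s['tcp_rot']).inv();print(Q.apply(o-s['eef_pos']),Q.apply(R[2]),Q.apply(R[0]))
E
```

```text
holder pos [-18.  694.3 214.3] yaw-h 2.3333 t 0.15 F [0.3 0.3 0.4] op 1.0023285528911865 j [ 1.11  0.49  1.56 -0.    1.09 -0.11]
shift [-3.116 -3.473  0.431] turn [-1.000e-03 -0.000e+00 -1.029e+00]
holder pos [-18.  694.3 214.3] yaw-h 2.3333 t 0.15 F [0.3 0.3 0.4] op 1.0023285528911865 j [ 1.11  0.49  1.56 -0.    1.09 -0.11]
shift [-3.116 -3.473  0.431] turn [-1.000e-03  1.000e-03  2.971e+00]
[78.1970741   1.74455021 20.93949039] [-2.71334892e-01 -8.11116531e-04  9.62484659e-01] [6.26372934e-04 9.99999284e-01 1.01931265e-03]
```

```bash
python3 -m pendant '[{"x":-0.9,"y":-1,"rz":-1,"jaw":0.58},{"x":-0.9,"y":-1,"rz":-1,"jaw":0.58},{"x":-0.9,"y":-1,"rz":-1,"jaw":0.58},{"x":-0.9,"y":-1,"rz":-1,"jaw":0.58},{"x":-0.9,"y":-1,"rz":-1,"jaw":0.58}]'; python3 go.py -72 -3.5 150 3.14159
```

```text
holder pos [-18.  694.3 214.3] yaw-h 2.3333 t 0.15 F [0.3 0.3 0.4] op 1.0023285528911865 j [ 1.11  0.49  1.56 -0.    1.09 -0.11]
shift [-3.116 -3.473  0.431] turn [-1.000e-03 -0.000e+00 -1.029e+00]invalid input
```

```bash
python3 -m pendant '[{"x":-0.9,"y":-1,"z":0,"rx":0,"ry":0,"rz":-1,"jaw":0.58},{"x":-0.9,"y":-1,"z":0,"rx":0,"ry":0,"rz":-1,"jaw":0.58},{"x":-0.9,"y":-1,"z":0,"rx":0,"ry":0,"rz":-1,"jaw":0.58},{"x":-0.9,"y":-1,"z":0,"rx":0,"ry":0,"rz":-1,"jaw":0.58},{"x":-0.9,"y":-1,"z":0,"rx":0,"ry":0,"rz":-1,"jaw":0.58}]'; python3 go.py -72 -3.5 150 3.14159
```

```text
t: 0.78
eef_pos: [291.7, 397.5, 404.9]
tcp_rot: [-3.142, 0.0, -2.708]
ft_force: [0.0, 0.4, 0.6]
opening: 0.591
holder pos [-33.3 491.7 214.9] yaw-h -3.163 t 0.775 F [0.  0.4 0.6] op 0.591221954586002 j [ 0.8   0.3   1.87 -0.    0.96 -1.2 ]
shift [ 0.187 -3.306  0.433] turn [-0.     0.    -0.027]
```

```bash
python3 -m pendant '[{"x":-0.2,"y":-1,"z":0,"rx":0,"ry":0,"rz":-0.027,"jaw":0.58},{"x":-0.2,"y":-1,"z":0,"rx":0,"ry":0,"rz":-0.027,"jaw":0.58},{"x":-0.2,"y":-1,"z":0,"rx":0,"ry":0,"rz":-0.027,"jaw":0.58}]'; python3 -m pendant '[{"x":0.0,"y":-1,"z":0,"rx":0,"ry":0,"rz":0,"jaw":0.58},{"x":0,"y":-1,"z":0,"rx":0,"ry":0,"rz":0,"jaw":0.58},{"x":0,"y":-1,"z":0,"rx":0,"ry":0,"rz":0,"jaw":0.58}]';  python3 go.py -72 -3.5 150 3.14159
```

```text
t: 1.15
eef_pos: [382.3, 273.1, 404.7]
tcp_rot: [-3.141, -0.0, -2.691]
ft_force: [0.8, -0.5, -0.2]
opening: 0.58
t: 1.52
eef_pos: [447.7, 137.7, 404.7]
tcp_rot: [-3.141, 0.0, -2.691]
ft_force: [0.3, 0.1, 0.4]
opening: 0.582
holder pos [ -7.2 189.8 214.7] yaw-h -3.1459 t 1.525 F [0.3 0.1 0.4] op 0.5822422745463253 j [ 0.16  0.27  1.93 -0.    0.94 -1.86]
shift [ 0.427 -1.29   0.431] turn [-0.     0.    -0.005]
```

```bash
python3 -m pendant '[{"x":0.43,"y":-0.9,"z":0,"rx":0,"ry":0,"rz":-0.005,"jaw":0.58},{"x":0.43,"y":-0.9,"z":0,"rx":0,"ry":0,"rz":-0.005,"jaw":0.58},{"x":0.43,"y":-0.9,"z":0,"rx":0,"ry":0,"rz":-0.005,"jaw":0.58}]'; python3 -m pendant '[{"x":0.0,"y":-0.39,"z":0.4,"rx":0,"ry":0,"rz":0,"jaw":0.58},{"x":0,"y":-0.39,"z":0.43,"rx":0,"ry":0,"rz":0,"jaw":0.58},{"x":0,"y":-0.39,"z":0.43,"rx":0,"ry":0,"rz":0,"jaw":0.58}]';  python3 go.py -72 -3.5 150 3.14159
python3 - <<'E'
from h import *
for n in('scene','top','wrist'): grab(n,n+'1')
E
```

```text
t: 1.9
eef_pos: [447.6, -11.9, 404.7]
tcp_rot: [-3.142, -0.0, -2.687]
ft_force: [-0.3, 0.4, -0.5]
opening: 0.579
t: 2.28
eef_pos: [473.8, -62.6, 339.0]
tcp_rot: [3.139, -0.002, -2.687]
ft_force: [-0.3, 0.2, 0.3]
opening: 0.582
holder pos [-71.8  -1.6 149. ] yaw-h -3.141 t 2.275 F [-0.3  0.2  0.3] op 0.5820952314594355 j [-0.27  0.37  1.99  0.    0.78 -2.3 ]
shift [ 0.002 -0.013 -0.007] turn [ 0.003 -0.003  0.001]
```

View pics/wrist1.png

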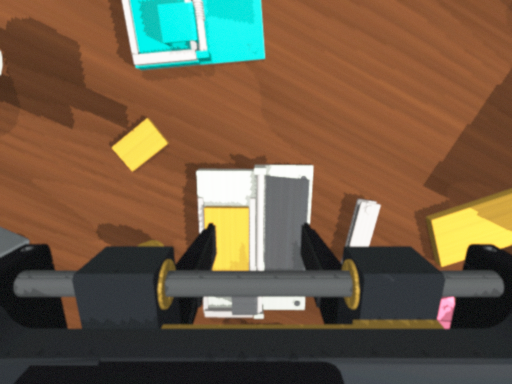

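View pics/scene1.png

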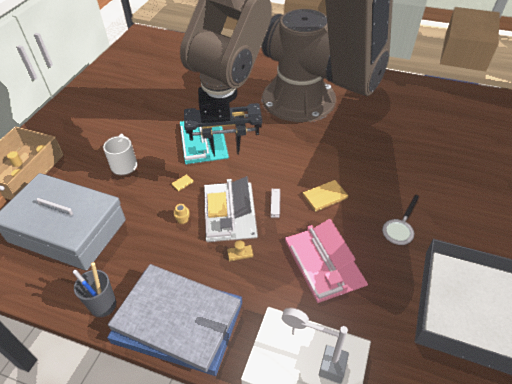

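The wrist view shows the holder between the fingers: the entrance edge spans (197,170) to (312,165), and the coupon's rear edge is at row ~206. I'll enlarge it to refine the pose.

Run:
```python
from h import *
crop('wrist1',185,155,325,275,5,'w1c')
```

```text
(no output)
```

View pics/w1c.png

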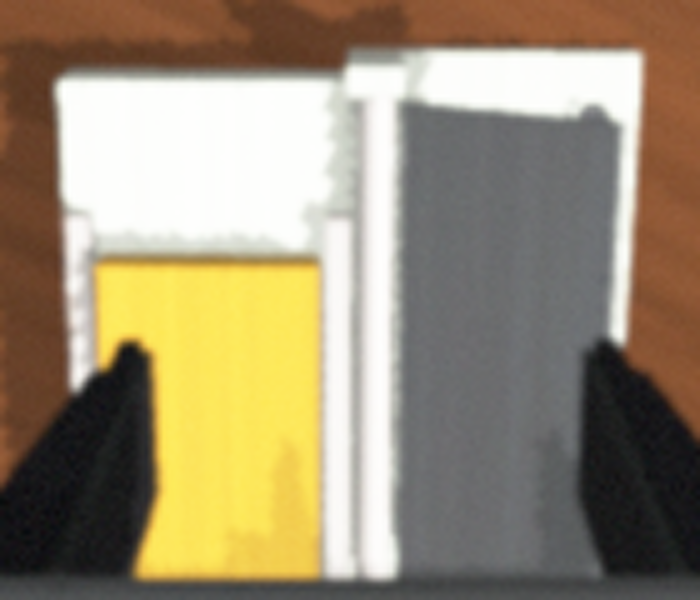

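```bash
cat > fit2.py <<'E'
import fit
from fit import *
w=load('wrist1')
ob2=[(w,P,g(t,(185,155),5)) for P,t in [((-95,-70,14),(57,75)),((-95,60,4),(644,48)),(('c',-40,-25,24),(94,262)),(('c',-40,25,24),(320,260)),((-65,-10.5,19),(328,215)),((-65,-63.5,19),(89,212))]]
old=list(fit.obs)
for nm,o in (('wrist',ob2),('all',old+ob2),('top',old[:7]),('scene',old[7:])):
    fit.obs=o
    s=least_squares(r,[537,-30,.454,-12,0],loss='soft_l1',x_scale=[10,10,.1,10,1]); print(nm,s.x.round(3)); 
    if nm=='wrist':print(s.fun.reshape(-1,2).round(2))
E
python3 fit2.py
```

```text
wrist [ 5.35218e+02 -2.41690e+01  4.83000e-01 -1.46660e+01 -9.01000e-01]
[[-0.36  0.03]
 [-0.64  0.96]
 [-0.13  0.35]
 [ 0.13 -0.35]
 [ 0.52 -1.68]
 [ 0.45  0.09]]
all [ 5.37414e+02 -2.59110e+01  4.56000e-01 -1.45120e+01 -1.56700e+00]
top [ 5.36805e+02 -3.11780e+01  4.56000e-01 -1.25830e+01  1.93000e-01]
scene [ 5.38754e+02 -2.84020e+01  4.52000e-01 -1.05010e+01 -1.30000e-02]
```

```bash
cat > ov.py <<'E'
from h import *
import sys
def W(p,P):
    c,s=np.cos(p[2]),np.sin(p[2]); return [p[0]+c*P[0]-s*P[1],p[1]+s*P[0]+c*P[1],P[2]]
def ov(f,p,cx,cy,box,out,S=5):
    c=load(f);i=c['img'][:,:,::-1].copy();x0,y0,x1,y1=box
    i=cv2.resize(i[y0:y1,x0:x1],None,fx=S,fy=S,interpolation=cv2.INTER_CUBIC)
    for L,col in (([(-95,-70,14),(-95,-6,14)],(0,0,255)),([(90,-70,14),(-95,-70,14)],(0,0,255)),([(-95,-6,4),(-95,60,4),(95,60,4)],(0,0,255)),
      ([(cx-40,cy-25,24),(cx-40,cy+25,24),(cx+40,cy+25,24),(cx+40,cy-25,24),(cx-40,cy-25,24)],(255,0,0)),([(-65,-10.5,19),(80,-10.5,19)],(0,160,0)),([(-65,-63.5,19),(80,-63.5,19)],(0,160,0))):
        q=proj(c,[W(p,P) for P in L]); q=((q-[x0,y0]+.5)*S-.5).astype(int); cv2.polylines(i,[q.reshape(-1,1,2)],False,col,1)
    cv2.imwrite(f'pics/{out}.png',i)
E
python3 - <<'E'
from ov import *
s=env.state();print(s['eef_pos'],s['tcp_rot'],s['t'])
grab('wrist','wrist2')
p=[537.4,-29.6,.4545]
ov('wrist2',p,-12,-37,(185,155,325,275),'o1'); ov('top0',p,-12,-37,(220,135,320,235),'o2');ov('scene0',p,-12,-37,(195,170,265,245),'o3',7)
E
```

```text
[473.54507881 -61.29158761 341.01822635] [-3.14117584e+00  6.92359070e-04 -2.68430887e+00] 2.425
```

View pics/o1.png

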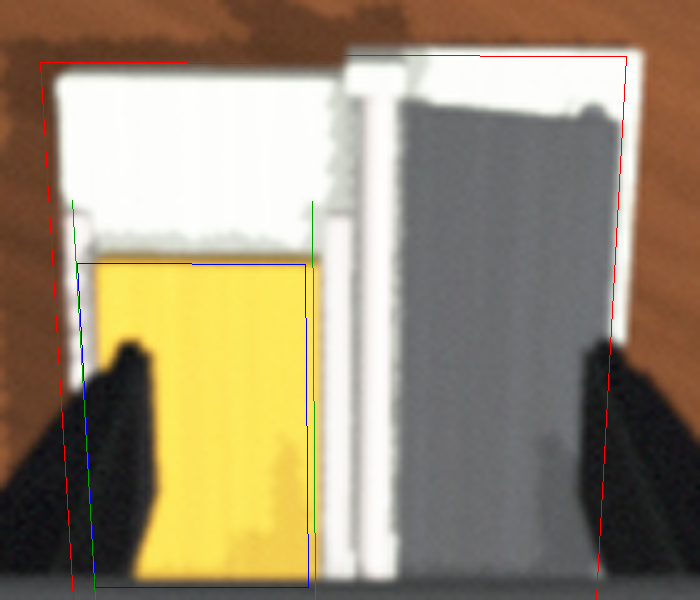

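View pics/o2.png

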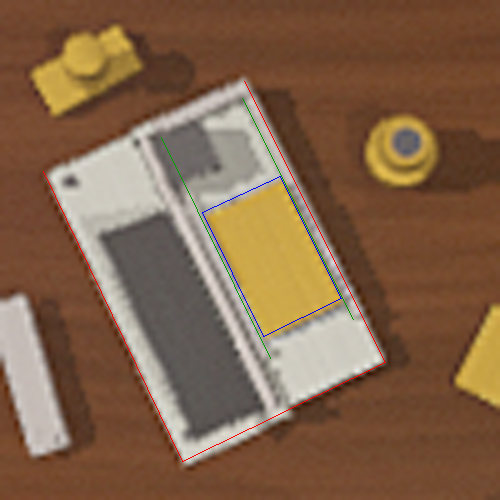

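View pics/o3.png

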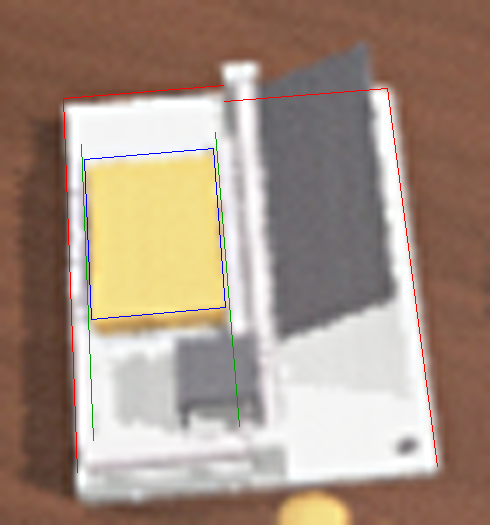

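```bash
echo "536.6 -27.8 0.4545" > pose.txt; python3 go.py -74 -3.5 50 3.14159
```

```text
holder pos [-71.3  -2.3 151.2] yaw-h -3.1386 t 2.475 F [0.6 0.4 0.1] op 0.5783050155008898 j [-0.27  0.37  1.98  0.    0.79 -2.3 ]
shift [ 0.019 -0.007  0.675] turn [-0.001  0.001  0.004]
```

```bash
python3 -m pendant '[{"x":0.018,"y":-0.006,"z":0.3,"rx":0,"ry":0,"rz":0.003,"jaw":0.58},{"x":0.018,"y":-0.006,"z":0.55,"rx":0,"ry":0,"rz":0.003,"jaw":0.58},{"x":0.018,"y":-0.006,"z":0.67,"rx":0,"ry":0,"rz":0.003,"jaw":0.58},{"x":0.018,"y":-0.006,"z":0.67,"rx":0,"ry":0,"rz":0.003,"jaw":0.58},{"x":0.018,"y":-0.006,"z":0.67,"rx":0,"ry":0,"rz":0.003,"jaw":0.58}]'; python3 go.py -74 -3.5 18 3.14159
python3 - <<'E'
from ov import *
for n in('scene','wrist','top'): grab(n,n+'3')
crop('scene3',170,100,300,240,4.2,'s3c');crop('wrist3',100,100,400,300,2.6,'w3c'); crop('top3',200,120,330,250,4.5,'t3c')
E
```

```text
t: 3.1
eef_pos: [471.9, -63.6, 240.9]
tcp_rot: [-3.141, 0.001, -2.687]
ft_force: [0.9, 0.9, -0.5]
opening: 0.577
holder pos [-73.8  -3.7  50.9] yaw-h -3.1411 t 3.1 F [ 0.9  0.9 -0.5] op 0.5773738752497142 j [-0.27  0.54  2.07  0.    0.52 -2.3 ]
shift [0.001 0.002 0.219] turn [-0.001  0.002  0.001]
```

View pics/s3c.png

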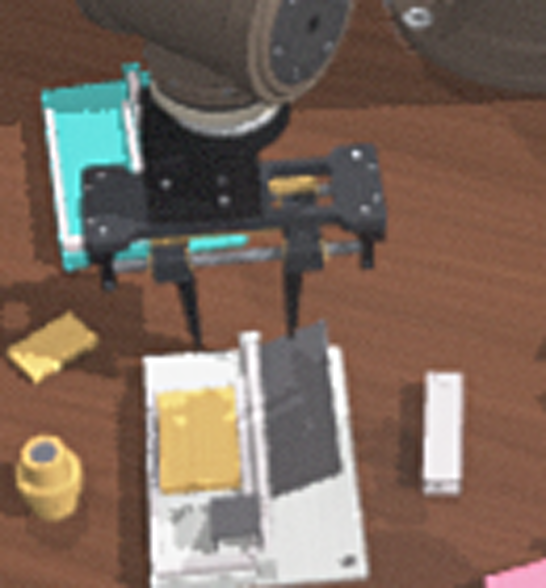

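View pics/w3c.png

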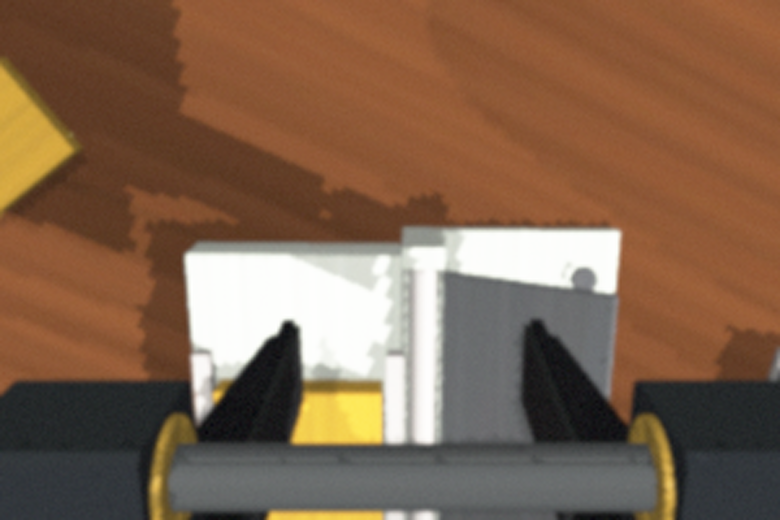

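View pics/t3c.png

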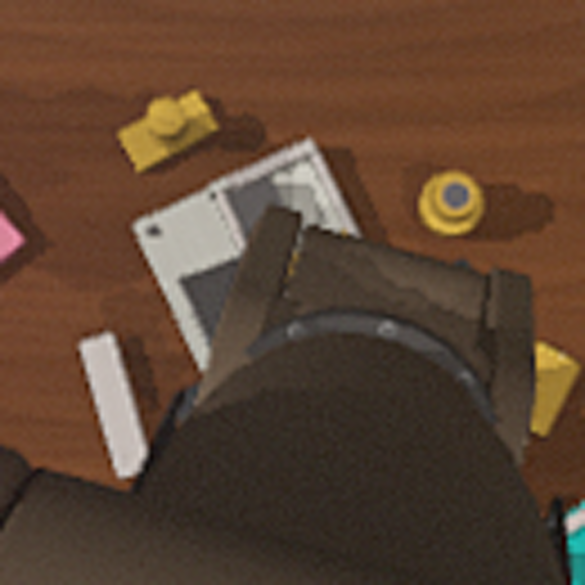

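Run:
```python
from h import *
from scipy.spatial.transform import Rotation as Rn
s=env.state();R=Rn.from_euler('xyz',s['tcp_rot'])
for f,b,k in (('wrist3',(100,100),2.6),('scene3',(170,100),4.2)):
    c=load(f)
    for y in(-39.5,-27.5,27.5,39.5):
        for x in (-10,10):
            q=proj(c,s['eef_pos']+R.apply([x,y,190]))[0]; print(f,x,y,((q-b)*k).round())
```

```text
wrist3 -10 -39.5 [246. 398.]
wrist3 10 -39.5 [242. 325.]
wrist3 -10 -27.5 [294. 398.]
wrist3 10 -27.5 [290. 325.]
wrist3 -10 27.5 [510. 399.]
wrist3 10 27.5 [513. 325.]
wrist3 -10 39.5 [558. 399.]
wrist3 10 39.5 [562. 325.]
scene3 -10 -39.5 [181. 344.]
scene3 10 -39.5 [180. 322.]
scene3 -10 -27.5 [200. 343.]
scene3 10 -27.5 [199. 320.]
scene3 -10 27.5 [285. 335.]
scene3 10 27.5 [283. 313.]
scene3 -10 39.5 [304. 334.]
scene3 10 39.5 [301. 312.]
```

Fingertip prediction versus picture shows the wrist camera is about 2.7 mm off in y, so I'm keeping the top/scene pose. Now I'll press straight down behind the coupon.

```bash
echo "537.4 -29.6 0.4545" > pose.txt; python3 -m pendant '[{"x":0,"y":-0.012,"z":0.07,"rx":0,"ry":0,"rz":0,"jaw":0.58},{"x":0,"y":-0.012,"z":0.12,"rx":0,"ry":0,"rz":0,"jaw":0.58},{"x":0,"y":-0.012,"z":0.17,"rx":0,"ry":0,"rz":0,"jaw":0.58},{"x":0,"y":-0.012,"z":0.215,"rx":0,"ry":0,"rz":0,"jaw":0.58},{"x":0,"y":-0.012,"z":0.215,"rx":0,"ry":0,"rz":0,"jaw":0.58},{"x":0,"y":-0.012,"z":0.215,"rx":0,"ry":0,"rz":0,"jaw":0.58}]'; python3 go.py -64 -3.5 18 3.14159
python3 - <<'E'
from ov import *
for n in('scene','wrist','top'): grab(n,n+'4')
crop('scene4',170,130,290,250,4.8,'s4c');crop('wrist4',100,100,400,300,2.6,'w4c');crop('top4',215,120,315,220,5.5,'t4c')
E
```

```text
t: 4.0
eef_pos: [472.3, -65.3, 207.2]
tcp_rot: [3.141, -0.001, -2.687]
ft_force: [-1.0, 3.1, 5.6]
opening: 0.58
holder pos [-74.2  -3.5  17.2] yaw-h -3.1418 t 4.0 F [-1.   3.1  5.6] op 0.580338842980652 j [-0.28  0.61  2.09  0.    0.44 -2.3 ]
shift [-0.068 -0.    -0.006] turn [ 0.001 -0.001 -0.   ]
```

View pics/s4c.png

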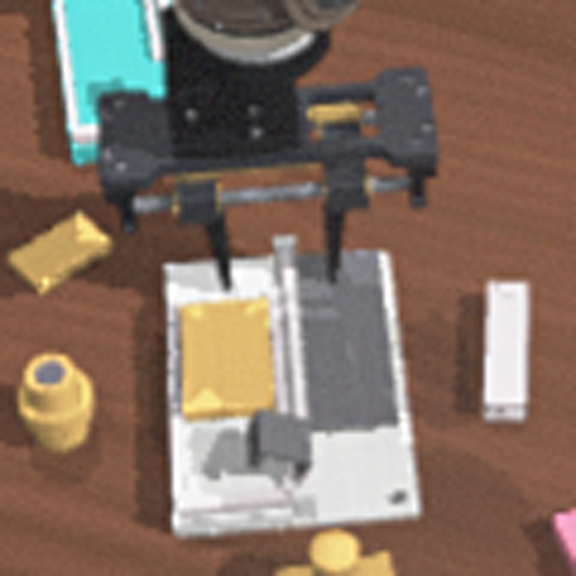

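View pics/w4c.png

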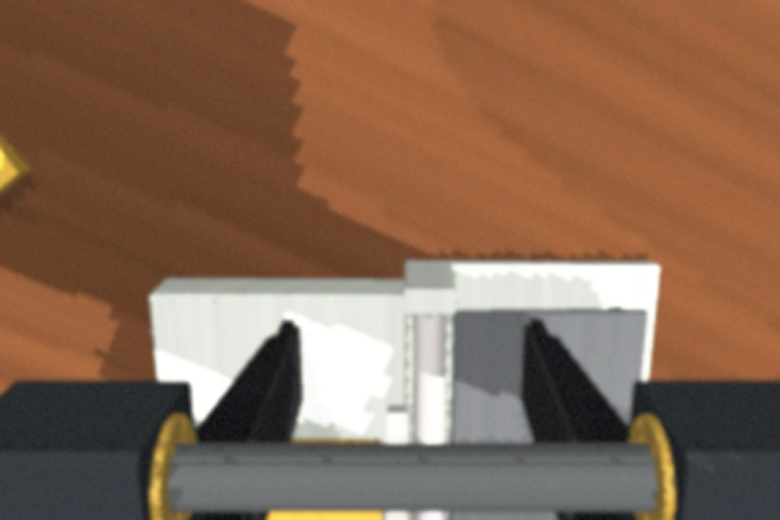

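The clip is level with its jaw raised, and the push finger stands behind the coupon's end face (scene crop (228,285) against the rear edge at about row 305). Pushing now.

```bash
python3 -m pendant '[{"x":-0.03,"y":0,"z":0,"rx":0,"ry":0,"rz":0,"jaw":0.58},{"x":-0.06,"y":0,"z":0,"rx":0,"ry":0,"rz":0,"jaw":0.58},{"x":-0.09,"y":0,"z":0,"rx":0,"ry":0,"rz":0,"jaw":0.58},{"x":-0.12,"y":0,"z":0,"rx":0,"ry":0,"rz":0,"jaw":0.58},{"x":-0.15,"y":0,"z":0,"rx":0,"ry":0,"rz":0,"jaw":0.58},{"x":-0.18,"y":0,"z":0,"rx":0,"ry":0,"rz":0,"jaw":0.58},{"x":-0.21,"y":0,"z":0,"rx":0,"ry":0,"rz":0,"jaw":0.58},{"x":-0.24,"y":0,"z":0,"rx":0,"ry":0,"rz":0,"jaw":0.58},{"x":-0.27,"y":0,"z":0,"rx":0,"ry":0,"rz":0,"jaw":0.58},{"x":-0.27,"y":0,"z":0,"rx":0,"ry":0,"rz":0,"jaw":0.58}]'; python3 go.py -10 -3.5 18 3.14159
python3 - <<'E'
from ov import *
for n in('scene','wrist','top'): grab(n,n+'5')
crop('scene5',170,130,290,250,4.8,'s5c');crop('wrist5',100,100,400,300,2.6,'w5c');crop('top5',215,120,315,220,5.5,'t5c')
E
```

```text
t: 5.4
eef_pos: [508.2, -47.7, 207.1]
tcp_rot: [3.14, -0.002, -2.687]
ft_force: [-6.4, -1.0, 7.6]
opening: 0.581
holder pos [-34.2  -3.4  17.1] yaw-h -3.1414 t 5.4 F [-6.4 -1.   7.6] op 0.5806922278809086 j [-0.22  0.63  2.01 -0.    0.5  -2.25]
shift [-0.161 -0.001 -0.006] turn [ 0.002 -0.003  0.   ]
```

View pics/s5c.png

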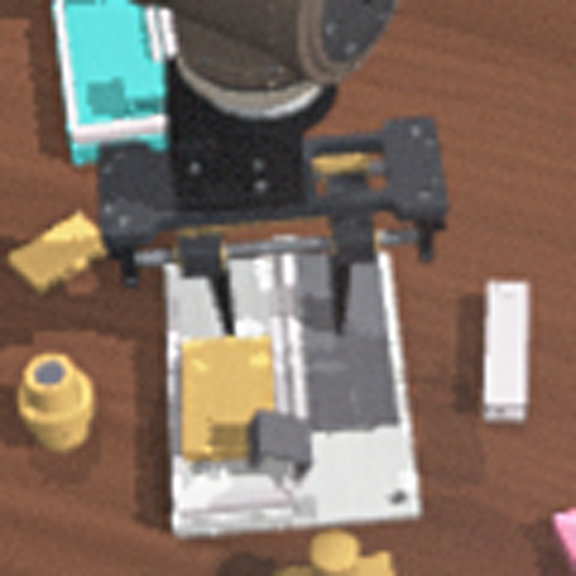

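View pics/t5c.png

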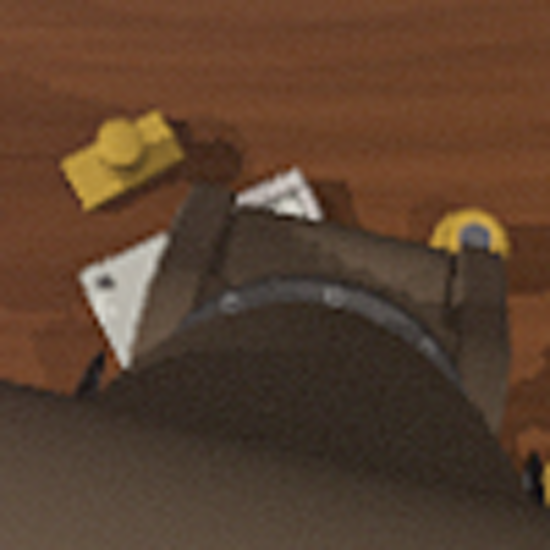

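The coupon is sliding under the raised jaw, square, with steady friction of about 6 N. Continuing to just short of home.

```bash
python3 -m pendant '[{"x":-0.03,"y":0,"z":0,"rx":0,"ry":0,"rz":0,"jaw":0.58},{"x":-0.06,"y":0,"z":0,"rx":0,"ry":0,"rz":0,"jaw":0.58},{"x":-0.09,"y":0,"z":0,"rx":0,"ry":0,"rz":0,"jaw":0.58},{"x":-0.11,"y":0,"z":0,"rx":0,"ry":0,"rz":0,"jaw":0.58},{"x":-0.13,"y":0,"z":0,"rx":0,"ry":0,"rz":0,"jaw":0.58},{"x":-0.13,"y":0,"z":0,"rx":0,"ry":0,"rz":0,"jaw":0.58}]'; python3 go.py -10 -3.5 18 3.14159
python3 -m pendant '[{"x":-0.01,"y":0,"z":0,"rx":0,"ry":0,"rz":0,"jaw":0.58},{"x":-0.02,"y":0,"z":0,"rx":0,"ry":0,"rz":0,"jaw":0.58},{"x":-0.02,"y":0,"z":0,"rx":0,"ry":0,"rz":0,"jaw":0.58}]'; python3 go.py -10 -3.5 18 3.14159
```

```text
t: 6.3
eef_pos: [525.5, -39.2, 207.1]
tcp_rot: [3.14, -0.003, -2.687]
ft_force: [-7.1, -2.2, 7.7]
opening: 0.581
holder pos [-14.9  -3.4  17.1] yaw-h -3.1414 t 6.3 F [-7.1 -2.2  7.7] op 0.5806363847571291 j [-0.2   0.65  1.97 -0.    0.53 -2.22]
shift [-0.032 -0.001 -0.006] turn [ 0.002 -0.004  0.   ]
t: 6.68
eef_pos: [528.1, -38.0, 207.1]
tcp_rot: [3.14, -0.003, -2.687]
ft_force: [-8.0, -2.6, 8.8]
opening: 0.58
holder pos [-12.   -3.4  17.1] yaw-h -3.1414 t 6.675 F [-8.  -2.6  8.8] op 0.5797342109476612 j [-0.2   0.65  1.96 -0.    0.54 -2.22]
shift [-0.014 -0.001 -0.006] turn [ 0.003 -0.004  0.   ]
```

Not at the stop yet (still friction only). I'll creep forward in small steps until the force rises.

```bash
python3 -m pendant '[{"x":-0.008,"y":0,"z":0,"rx":0,"ry":0,"rz":0,"jaw":0.58},{"x":-0.008,"y":0,"z":0,"rx":0,"ry":0,"rz":0,"jaw":0.58}]'; python3 go.py -10 -3.5 18 3.14159
python3 -m pendant '[{"x":-0.008,"y":0,"z":0,"rx":0,"ry":0,"rz":0,"jaw":0.58},{"x":-0.008,"y":0,"z":0,"rx":0,"ry":0,"rz":0,"jaw":0.58}]'; python3 go.py -10 -3.5 18 3.14159
```

```text
t: 6.92
eef_pos: [529.1, -37.5, 207.1]
tcp_rot: [3.14, -0.003, -2.687]
ft_force: [-7.2, -2.6, 8.6]
opening: 0.575
holder pos [-10.9  -3.4  17.1] yaw-h -3.1415 t 6.925 F [-7.2 -2.6  8.6] op 0.5751831947611268 j [-0.2   0.65  1.96 -0.    0.54 -2.22]
shift [-0.006 -0.    -0.006] turn [ 0.003 -0.004  0.   ]
t: 7.18
eef_pos: [530.2, -36.9, 207.1]
tcp_rot: [3.14, -0.003, -2.687]
ft_force: [-7.6, -3.6, 8.7]
opening: 0.58
holder pos [-9.7 -3.4 17.1] yaw-h -3.1414 t 7.175 F [-7.6 -3.6  8.7] op 0.5802986337993185 j [-0.19  0.65  1.96 -0.    0.54 -2.22]
shift [ 0.002 -0.    -0.006] turn [ 0.003 -0.004  0.   ]
```

```bash
python3 -m pendant '[{"x":-0.008,"y":0,"z":0,"rx":0,"ry":0,"rz":0,"jaw":0.58},{"x":-0.008,"y":0,"z":0,"rx":0,"ry":0,"rz":0,"jaw":0.58}]' | grep -E "force|eef"
python3 -m pendant '[{"x":-0.008,"y":0,"z":0,"rx":0,"ry":0,"rz":0,"jaw":0.58},{"x":-0.008,"y":0,"z":0,"rx":0,"ry":0,"rz":0,"jaw":0.58}]' | grep -E "force|eef"
python3 - <<'E'
from ov import *
for n in('scene','wrist'): grab(n,n+'6')
crop('scene6',190,170,270,250,7,'s6c');crop('wrist6',100,100,400,300,2.6,'w6c')
E
```

```text
eef_pos: [531.3, -36.4, 207.1]
ft_force: [-8.1, -3.0, 9.0]
eef_pos: [532.3, -36.0, 207.1]
ft_force: [-9.7, -3.4, 9.7]
```

View pics/s6c.png

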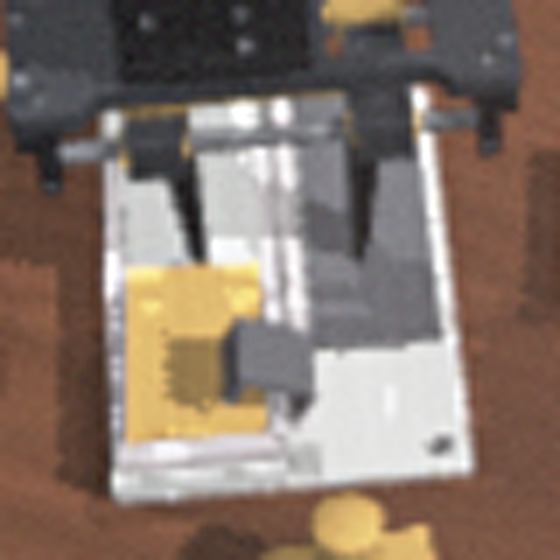

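The coupon's front edge (row ~440) appears to meet the stop. The force has only started to rise, so I'll keep creeping.

```bash
for i in 1; do python3 -m pendant '[{"x":-0.007,"y":0,"z":0,"rx":0,"ry":0,"rz":0,"jaw":0.58},{"x":-0.007,"y":0,"z":0,"rx":0,"ry":0,"rz":0,"jaw":0.58}]' | grep -E "force|eef"; done
python3 -m pendant '[{"x":-0.007,"y":0,"z":0,"rx":0,"ry":0,"rz":0,"jaw":0.58},{"x":-0.007,"y":0,"z":0,"rx":0,"ry":0,"rz":0,"jaw":0.58}]' | grep -E "force|eef"
```

```text
eef_pos: [532.8, -35.8, 207.1]
ft_force: [-12.9, -7.7, 12.2]
eef_pos: [533.3, -35.6, 207.0]
ft_force: [-16.2, -11.4, 13.2]
```

```bash
python3 -m pendant '[{"x":-0.007,"y":0,"z":0,"rx":0,"ry":0,"rz":0,"jaw":0.58},{"x":-0.007,"y":0,"z":0,"rx":0,"ry":0,"rz":0,"jaw":0.58},{"x":-0.007,"y":0,"z":0,"rx":0,"ry":0,"rz":0,"jaw":0.58}]' | grep -E "force|eef"
python3 -m pendant '[{"x":-0.007,"y":0,"z":0,"rx":0,"ry":0,"rz":0,"jaw":0.58},{"x":-0.007,"y":0,"z":0,"rx":0,"ry":0,"rz":0,"jaw":0.58},{"x":-0.007,"y":0,"z":0,"rx":0,"ry":0,"rz":0,"jaw":0.58}]' | grep -E "force|eef"; python3 go.py -10 -3.5 18 3.14159
python3 - <<'E'
from ov import *
for n in('scene','wrist'): grab(n,n+'7')
crop('scene7',190,170,270,250,7,'s7c');crop('wrist7',100,100,400,300,2.6,'w7c')
E
```

```text
eef_pos: [533.7, -35.4, 207.0]
ft_force: [-20.1, -15.2, 16.4]
eef_pos: [534.2, -35.2, 207.0]
ft_force: [-23.4, -19.5, 17.9]
holder pos [-5.3 -3.6 17. ] yaw-h -3.1429 t 9.025 F [-23.4 -19.5  17.9] op 0.5827919137736357 j [-0.19  0.65  1.95 -0.    0.55 -2.21]
shift [ 0.031  0.001 -0.007] turn [ 0.006 -0.012 -0.002]
```

View pics/s7c.png

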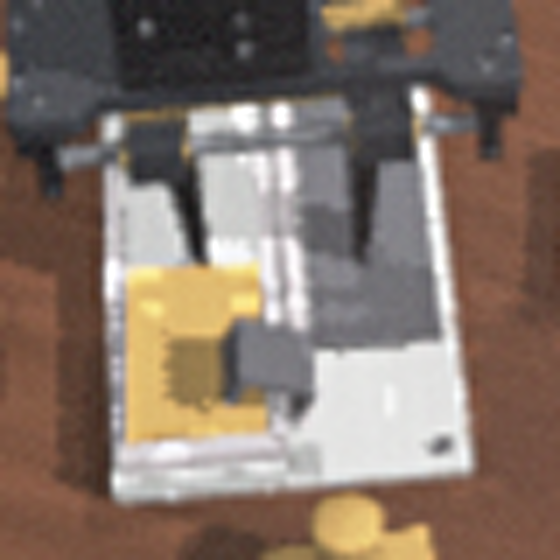

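View pics/w7c.png

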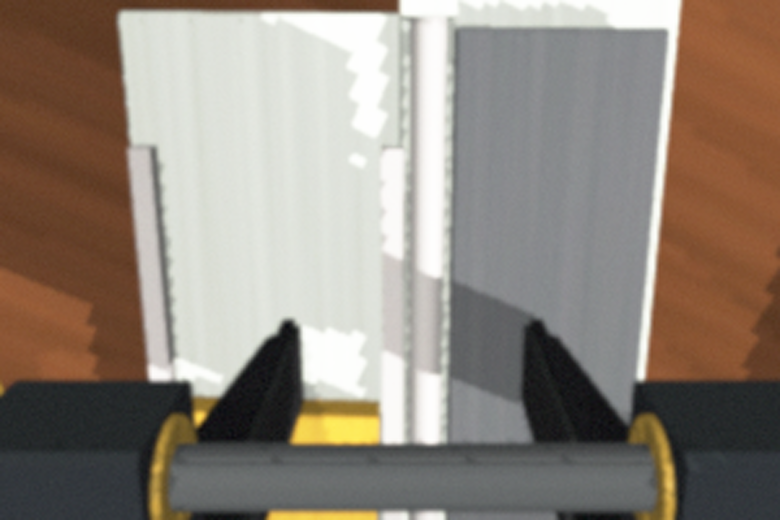

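The coupon hasn't moved between the last two pictures while the push rose to about 30 N, so it is home. I'll back the push finger off with the clip still down, check, then lift straight up.

```bash
python3 -m pendant '[{"x":0.02,"y":0,"z":0,"rx":0,"ry":0,"rz":0,"jaw":0.58},{"x":0.05,"y":0,"z":0,"rx":0,"ry":0,"rz":0,"jaw":0.58},{"x":0.05,"y":0,"z":0,"rx":0,"ry":0,"rz":0,"jaw":0.58},{"x":0.05,"y":0,"z":0,"rx":0,"ry":0,"rz":0,"jaw":0.58}]' | grep -E "force|eef"
python3 - <<'E'
from ov import *
for n in('scene','wrist'): grab(n,n+'8')
crop('scene8',190,170,270,250,7,'s8c')
a=load('scene7')['img'].astype(int);b=load('scene8')['img'].astype(int)
print(abs(a-b)[208:250,205:240].max())
E
```

```text
eef_pos: [530.4, -37.3, 207.5]
ft_force: [-1.0, -0.4, 6.9]
52
```

View pics/s8c.png

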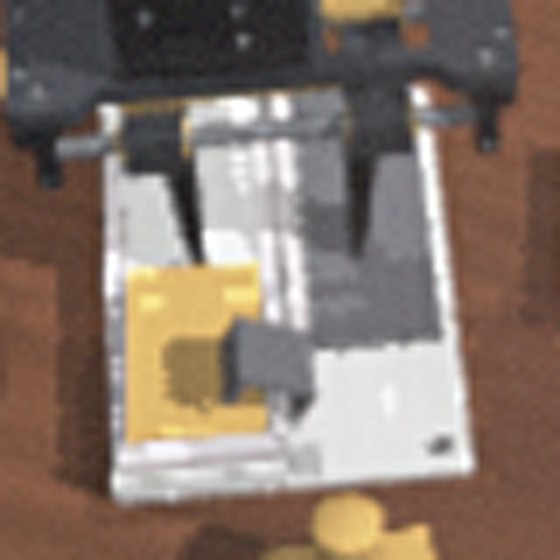

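The coupon stayed at the stop and the finger is free of it, with only the 7 N plate load left. Lifting slowly so the jaw closes gently.

```bash
python3 -m pendant '[{"x":0,"y":0,"z":-0.02,"rx":0,"ry":0,"rz":0,"jaw":0.58},{"x":0,"y":0,"z":-0.04,"rx":0,"ry":0,"rz":0,"jaw":0.58},{"x":0,"y":0,"z":-0.06,"rx":0,"ry":0,"rz":0,"jaw":0.58},{"x":0,"y":0,"z":-0.09,"rx":0,"ry":0,"rz":0,"jaw":0.58},{"x":0,"y":0,"z":-0.13,"rx":0,"ry":0,"rz":0,"jaw":0.58},{"x":0,"y":0,"z":-0.2,"rx":0,"ry":0,"rz":0,"jaw":0.58},{"x":0,"y":0,"z":-0.5,"rx":0,"ry":0,"rz":0,"jaw":0.58},{"x":0,"y":0,"z":-0.8,"rx":0,"ry":0,"rz":0,"jaw":0.58},{"x":0,"y":0,"z":-0.9,"rx":0,"ry":0,"rz":0,"jaw":0.58}]'
python3 -m pendant '[{"x":0.4,"y":0.5,"z":0,"rx":0,"ry":0,"rz":0,"jaw":0.58},{"x":0.8,"y":1,"z":0,"rx":0,"ry":0,"rz":0,"jaw":0.58},{"x":0.8,"y":1,"z":0,"rx":0,"ry":0,"rz":0,"jaw":0.58},{"x":0.8,"y":1,"z":0,"rx":0,"ry":0,"rz":0,"jaw":0.58},{"x":0.8,"y":1,"z":0,"rx":0,"ry":0,"rz":0,"jaw":0.58}]'
python3 - <<'E'
from ov import *
for n in('scene','top'): grab(n,n+'9')
p=[537.4,-29.6,.4545]
crop('scene9',190,170,270,250,7,'s9c');crop('top9',220,135,320,235,5.8,'t9c'); ov('top9',p,40,-37,(220,135,320,235),'o9')
E
```

```text
t: 10.85
eef_pos: [530.3, -37.1, 345.4]
tcp_rot: [-3.139, 0.003, -2.687]
ft_force: [0.2, -0.4, -0.1]
opening: 0.579
t: 11.48
eef_pos: [357.0, 45.0, 342.6]
tcp_rot: [-3.141, 0.001, -2.687]
ft_force: [0.3, -0.2, -0.1]
opening: 0.581
```

View pics/s9c.png

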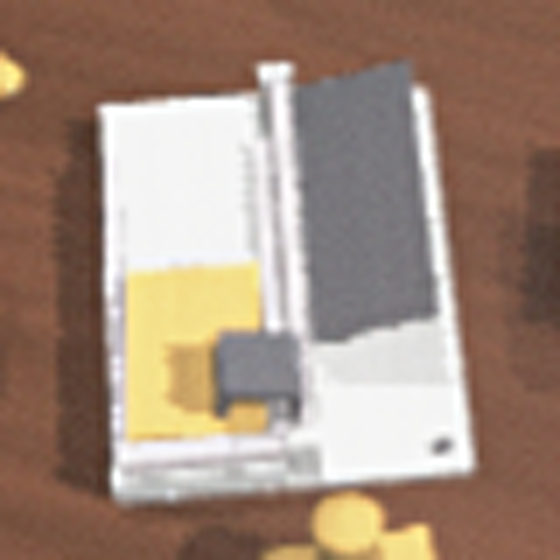

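View pics/t9c.png

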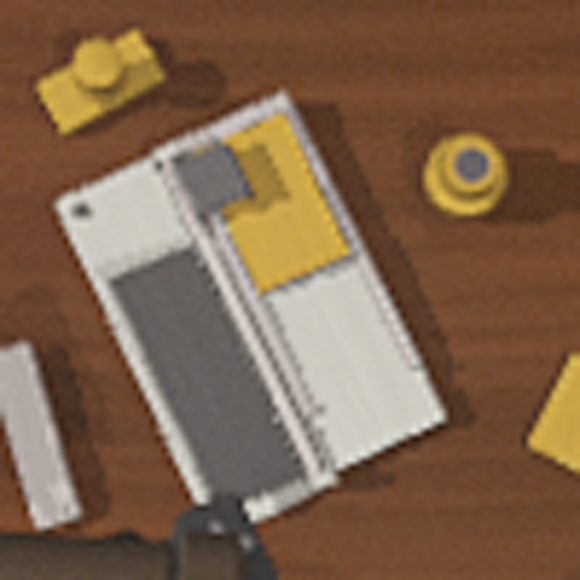

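View pics/o9.png

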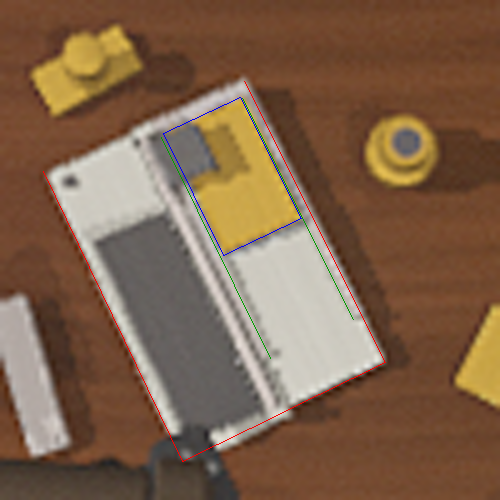

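View pics/scene9.png

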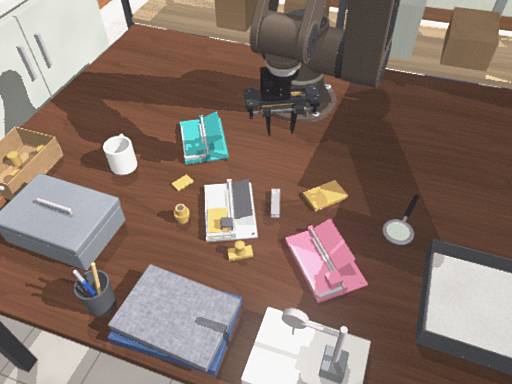

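The top overlay drawn for the home pose (x = 40) matches the coupon (rear corners (225,255) and (300,217)). The jaw is closed on it, the bystanders are in place, and the arm is clear.

```bash
python3 -c "
from cell import env
print(env.job_done())"
```

```text
the job is handed in; nothing more can be done
None
```

The coupon is home against the end stop with the clip's jaw closed on it, and I handed the job in at about 11.6 s of the 38 s allowed.

**What I did:**
- One fingertip pressed the thumb plate level, with about 6 N upward force measured before the push.
- The other fingertip pushed the coupon under the raised jaw until the push force rose to about 30 N and the coupon stopped moving.
- With the clip still down, I backed the push finger off. I then lifted slowly so the jaw closed, and moved clear.

**Last checks:**
- In the top picture the coupon matches the outline drawn for the home position, to within about 2 mm.
- In the scene picture its front edge meets the stop, and the jaw rests on it.
- The bystanders look unmoved by eye, and the force on the tool was about zero.

**What disagreed:**
- The wrist camera placed the holder about 3–5 mm away from where the top and scene cameras put it. A check against the fingertips showed about 2.7 mm of error in the wrist camera, so I used the other two.
- At the stop, the finger ended about 4–5 mm further along than I calculated. Flex in the arm and the narrower, tapered fingertip probably explain this, so I relied on the force rise and the pictures to confirm the coupon was home.

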